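# Locate a die-cast enclosure in the drilling fixture

## Task

Set up the larger die-cast enclosure in the drilling fixture, ready to be clamped: push it over the fixture plate with the fingers until its far side lies flat against the long fence and its left end is right up against the end stop, and push the sliding jaw forward until it rests against the enclosure's near side. Slide the enclosure only, never lift or tip it, and do not knock the other things on the bench out of their places.

Things in the scene. Friction and masses are not known exactly. Their poses are not given: they have to be found in the camera images.
- fixture: Dark anodised aluminium plate fixed on the bench, 250 (x) x 360 (y) x 12 mm. Origin: centre of its underside, z = 0. x points away from the robot (turned up to 0.25 rad), y left. The fence, a steel bar along y near the far edge, is 18 mm thick and 24 mm high above the plate; the face the enclosure bears on is at fixture x = +90 mm. Tapped holes and T-slots do not catch.
- enclosure: Larger of two plain die-cast boxes: 94 (x) x 120 (y) x 34 mm, 0.24 to 0.44 kg, too wide to pinch. Origin: centre of its underside; x points to the fence. Starts on the plate's right half, up to 0.25 rad askew, clear of fence, stop, jaw. Slides with 1 to 4 N of friction; pushed while askew it can jam on its leading corner: push the lagging end. Located: centre at fixture x = +43 mm, axes parallel.
- stop: Steel end stop, rigid, at a varying place along the fence's left half: block 60 (x) x 24 (y) x 28 mm on the plate, against the fence (fixture x = 30 to 90 mm), bridged over it, with a star knob, top 58 mm above the plate. Origin: centre of the block's underside; axes as the fixture's. Stop face looks to -y, 12 mm from the origin: a located enclosure's centre is 72 mm to -y of it.
- jaw (a joint): Travel of the sliding jaw along fixture +x, in m: 0 fully open, at most 0.06; starts at 0 to 0.006. At 0 its front face is at fixture x = -50 mm, so it meets a properly located enclosure at 0.046. About 3 N of friction; it stays where it is left.
- jaw_back (a point): Middle of the jaw's rear (robot side) face, 15 mm above the plate; moves with the jaw. The jaw: grey block with steel face plate, 36 (x) x 100 (y) x 30 mm high on the plate, centred at fixture y = +45 mm; a star knob 24 mm in diameter stands 20 mm above its middle. Behind it the plate is free.
- small_enclosure: Bystander: smaller die-cast box, 62 x 112 x 31 mm, on the bench to the right of the fixture. Origin: centre of its underside.
- oil_bottle: Bystander: small white bottle, 28 mm diameter, 62 mm high, standing on the plate's near left corner. Origin: centre of its underside.
- screwdriver: Bystander: screwdriver, 190 mm, lying on the bench to the left of the fixture. Origin: under its middle.
- spool: Bystander: spool of copper wire, 52 mm diameter, 44 mm high, standing on the bench to the left of the fixture. Origin: centre of its underside.
- square: Bystander: engineer's square lying on the bench to the right of the fixture; stock 100 x 18 x 16 mm, blade 120 x 22 x 3 mm. Origin: under the middle of the stock.
- caliper: Bystander: digital caliper, about 230 mm long, 13 mm high, lying on the bench in front of the fixture (robot side). Origin: under its beam, near the middle.
- screw_dish: Bystander: steel dish of screws, 100 mm diameter, 24 mm high, on the bench beyond the fence. Origin: centre of its underside.
There are look-alikes about, which are no part of the job. Leave any blue or pink look-alike of the enclosure alone.

How it is judged (in metres and radians):
At the end, for the whole second after the job is handed in: The enclosure lies on the plate, at rest, its far side within 2 mm of the fence and parallel to it within 0.03 rad, its left end within 2 mm of the end stop, and the jaw is pushed up to it (joint above 0.0435, that is within 2.5 mm of its place against the located enclosure) (x of enclosure in the frame of fixture above 0.041 m and y of enclosure in the frame of stop between -0.074 and -0.07 m and angle between the x axis of enclosure and the x axis of fixture, either way round below 0.03 rad and value of joint jaw above 0.0435 m and z of enclosure in the frame of fixture below 0.014 m and linear speed of enclosure below 0.005 m/s); the robot touches nothing.
It fails at once if the enclosure is lifted off the plate or tipped (z of enclosure in the frame of fixture above 0.018 m or angle between enclosure's own z axis and vertical above 0.12 rad).
It fails at once if a bystander is pushed more than 20 mm out of its place or lifted (distance of any of small_enclosure, oil_bottle, screwdriver, spool, square, caliper, screw_dish from where it was at the start of the episode above 0.02 m).
It fails at once if the bottle or the spool is tipped over (angle between any of oil_bottle, spool's own z axis and vertical above 0.4 rad).
It also fails if it takes over 58 s, if anything falls off the work surface, if the arm or the gripper's body presses on something with over 40 N, if the wrist force passes 120 N, or if a joint passes its speed limit or range.

## Robot

A 6-joint arm with a two-finger parallel gripper is mounted at the origin on the work surface. World frame = base frame: x ahead of the robot, y to its left, z up, the work surface at z = 0. Lengths are in mm, angles in rad, forces in N, time in s.
With the tool pointing down it reaches from about 350 to 875 mm from the base axis. Payload 4.2 kg.
Tool frame: the origin (TCP) lies midway between the tips of the shut fingers; the grasp point (between the pads) lies 19 mm behind it; z points along the fingers, y is the line along which they close (so a half turn about z gives the same grasp; the last joint's range is limited). The gripper opens to 85 mm and grips with 20 to 120 N. Pads are 22 mm wide; open, the fingers measure 114 mm over their backs; the gripper's body (76 mm by 85 mm) begins 54 mm behind the grasp point. The pads swing forward as they close: fully open they stand 13 mm farther back than shut.
Start: joints at [-1.074, 0.385, 0.008, 0, -1.194, -0.259], TCP at [147.246, -607.386, 231.312] pointing down, gripper open.
Joint ranges: [-3.14, 3.14], [-1.21, 2.06], [-1.07, 1.41], [-3.16, 2.05], [-2.99, -0.16], [-3.1, 3.1]. Speed limits (rad/s): [2.79, 2.79, 3.14, 3.14, 3.14, 3.14].

## Interface

Orientations are given as a unit quaternion [x, y, z, w].
In Python, from bench import read_state, get_image, job_done gives the robot as it stands.
- The arm moves only by the shell command python3 -m jog 'ROWS'. ROWS is JSON, a list of rows, each a list of 3 entries, a list of its own where there are three numbers: the shift along the world's x, y, z scaled (see below), then the turn, a rotation vector about the world's x, y, z scaled (see below), then the gripper's target within -1 to 1 (shut at 1, half-way at 0, fully open at -1). In form: [[[x, y, z], [wx, wy, wz], claw], ...]. A call has 1 to 20 rows; each row is the pose to reach, as a shift and turn from the pose commanded when the call began; what a row does not reach only later rows make up. The controller multiplies each number of a shift by 10 cm and each number of a turn by 120 degrees. A row lasts 1/10 s, in which the tool goes at most 50 mm and 8.59 degrees, less where a joint would pass 70% of its speed; a pose out of reach is approached as far as the arm can. A call with a number of a shift or a turn outside -1 to 1 is refused whole. A call with a gripper value outside its range is refused whole. The fingers move at their own pace and stop on an object; the grip force is fixed at half the most. Time passes only in rows, so rows that repeat a pose let the fingers close. It gives the time, the measured TCP pose, the force, the opening and the grip force at its end, in the units of the state.
- read_state(): the state, without advancing time (a new reading comes with each control period).
- get_image(name): name is "scene" or "side" or "wrist"; returns a dict with "frame" (480x640x3 uint8, red, green, blue), "range_z" (480x640 float32, mm along the optical axis (not along the pixel's ray), 0 where there is no reading), "fx", "fy", "cx", "cy" (pixels), "R" (3x3) and "t" (3): a world point X has camera coordinates R X + t. Camera axes: x right, y down, z forward; pixel columns grow to the right and rows downward; lengths in mm; the calibration is good to about 2 mm. A picture is of the moment at which its call begins.
- job_done(): hands the job in; it is judged then, once.
The state is a dict: "clock": time; "joints": joint angles; "joint_vel": joint speeds; "joint_efforts": joint torques, N m; "position": TCP position; "ee_rot": TCP orientation; "contact_force": force on the tool from outside, world axes, zero at the start; "wrist_torque": the same for the moment, N m; "gripper_width": finger opening in mm; "grasp_force": force on a finger pad.
Only numpy, scipy, OpenCV 4.12 (cv2) and the standard library are available. Lean on these libraries where they do the work, as an engineer would, in place of code of your own. Each camera call takes 0.05 s, during which the arm holds its last target. There are 200 camera calls.

## Working session

There is one attempt and no reset: what is moved stays moved. The work goes in short steps, Python scripts to look and compute and a shell command to move; the robot and the scene stay as the last step left them, time stands still between calls to the robot, and variables do not carry over. Pictures are saved under pics/ and viewed, at most 10 in all, crops included, and the job is handed in when it is done.

```bash
mkdir -p pics; cat > h.py <<'E'
import numpy as np,cv2
from bench import *
def save(n,f,crop=None,s=1):
    im=get_image(n); a=im["frame"][:,:,::-1]
    if crop: a=a[crop[1]:crop[3],crop[0]:crop[2]]
    cv2.imwrite(f"pics/{f}.png",cv2.resize(a,None,fx=s,fy=s,interpolation=cv2.INTER_CUBIC)); np.savez(f"pics/{f}.npz",**im); return im
def pt(im,u,v):
    w=im["range_z"][v-1:v+2,u-1:u+2]; w=w[w>0]; z=np.median(w)
    c=np.array([(u-im["cx"])/im["fx"]*z,(v-im["cy"])/im["fy"]*z,z]); return im["R"].T@(c-im["t"])
def ray(im,u,v,h):
    d=im["R"].T@np.array([(u-im["cx"])/im["fx"],(v-im["cy"])/im["fy"],1]); o=-im["R"].T@im["t"]
    return o+d*(h-o[2])/d[2]
E
python3 -c "
from h import *
for n in ('scene','side'): 
  im=save(n,n+'0'); print(n,-im['R'].T@im['t'],im['fx'])
print(read_state())"
```

```text
scene [1124.40762785 -614.81492711  618.21485672] 468.5645670950609
side [180.45701482 599.23784129 567.70556118] 492.8154177094139
{'clock': 0.1, 'joints': array([-1.07437142e+00,  3.85506275e-01,  6.76496023e-03, -4.13680155e-04,
       -1.19400445e+00, -2.58599401e-01]), 'joint_vel': array([-2.68938144e-04, -8.61106283e-05,  3.57764051e-03,  8.97388731e-04,
        1.86699637e-03, -3.34605185e-04]), 'joint_efforts': array([ 1.68128577e-04, -3.93320954e+01,  1.88929045e+01,  4.19793114e+00,
       -2.59049768e-03, -1.49494667e-06]), 'position': array([ 147.13327508, -606.90217913,  230.31903628]), 'ee_rot': array([-1.18556895e-01,  9.92946764e-01,  9.76951471e-04, -1.80572192e-04]), 'contact_force': array([-0.01635542, -0.46172491, -0.43902221]), 'wrist_torque': array([-0.00712692,  0.03013923,  0.05158053]), 'grasp_force': 0.0, 'gripper_width': 85.6490449755755}
```

View pics/scene0.png

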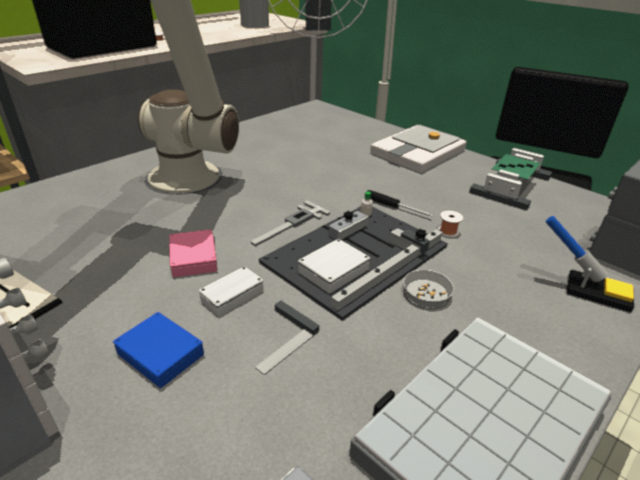

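View pics/side0.png

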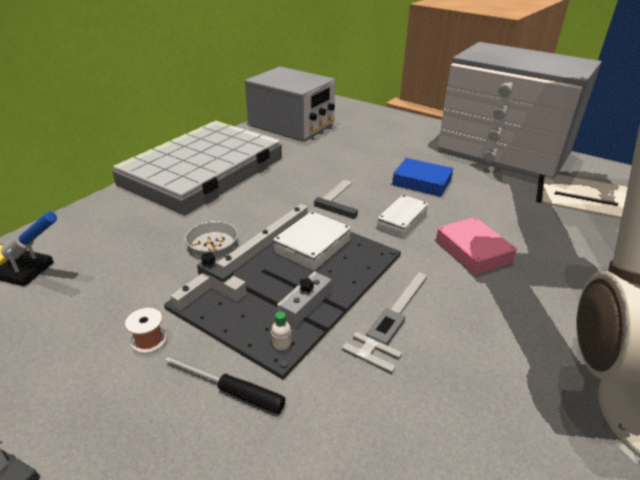

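Scene view: candidates are the white box on the plate (334,262), the smaller white box on the bench (232,290), and the pink (193,253) and blue (158,348) look-alikes. The one on the plate fits, since it is the larger plain box and lies on the plate's right half. In the side view it is at (312,237), and the jaw is at (305,295). I'll confirm in enlarged crops.

```bash
python3 -c "
from h import *
for n,c in (('scene0',(250,180,450,330)),('side0',(160,190,410,378))):
  a=cv2.imread(f'pics/{n}.png')[c[1]:c[3],c[0]:c[2]]; s=800/(c[2]-c[0]); cv2.imwrite(f'pics/{n}c.png',cv2.resize(a,(800,int(a.shape[0]*s)),interpolation=cv2.INTER_CUBIC))
"
```

```text
(no output)
```

View pics/scene0c.png

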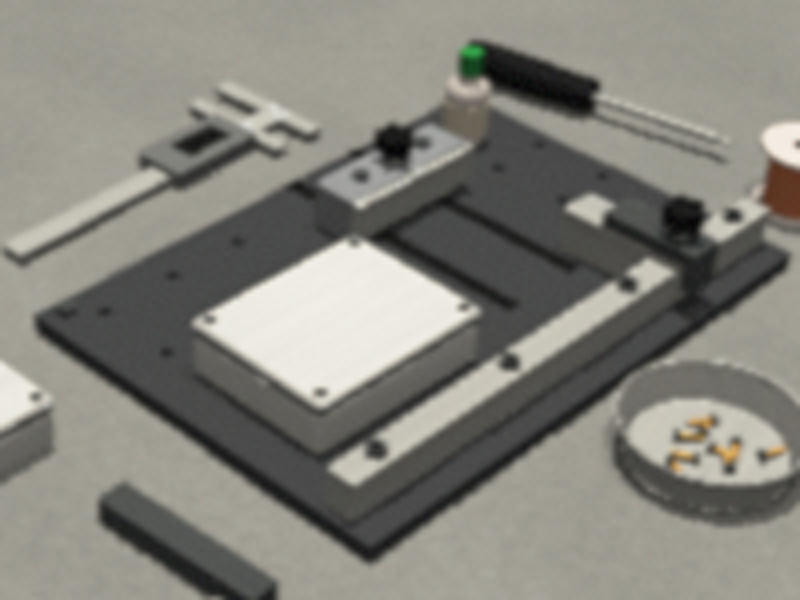

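View pics/side0c.png

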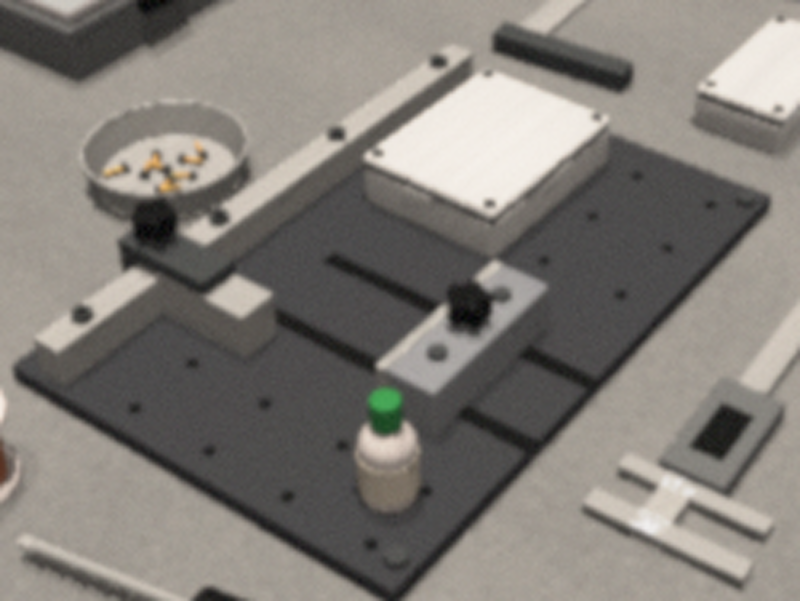

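The crops confirm it: a plain white box on the plate, askew, with the jaw and the stop as described. Now triangulating corners from both views.

```bash
cat > m.py <<'E'
from h import *
S=dict(np.load('pics/scene0.npz'));D=dict(np.load('pics/side0.npz'))
sc=lambda p:(250+p[0]/4,180+p[1]/4); sd=lambda p:(160+p[0]/3.2,190+p[1]/3.2)
P=lambda c:np.array([[c['fx'],0,c['cx']],[0,c['fy'],c['cy']],[0,0,1]])@np.c_[c['R'],c['t']]
def tri(a,b):
    x=cv2.triangulatePoints(P(S),P(D),np.array(sc(a),float),np.array(sd(b),float));return (x[:3]/x[3]).ravel()
for n,a,b in [('E nr',(193,322),(610,120)),('E fr',(318,410),(490,70)),('E fl',(481,311),(365,158)),('E nl',(355,235),(490,213)),
 ('plate nr',(38,320),(770,198)),('jawknobtop',(395,130),(468,287)),('stopknob',(684,204),(154,205)),('bottlecap',(472,48),(386,394)),
 ('fence bolt r',(376,449),(438,62)),('fence bolt m',(510,362),(336,133)),('fence bolt l2',(628,285),(219,217)),('fence bolt l3',(733,215),(82,314)),('jaw bolt r',(361,176),(502,294)),('jaw bolt l',(423,143),(437,352)),
 ('jaw top nl',(430,125),(0,0)),('stop top corner (near right)',(567,207),(272,295))]:
    print(n,tri(a,b).round(1) if b[0] else '')
print('plate S nr,fr,fl',[ray(S,*sc(p),12).round(1)[:2] for p in [(38,320),(370,552),(788,257)]])
print('plate D nr,nl,fl',[ray(D,*sd(p),12).round(1)[:2] for p in [(770,198),(395,592),(18,370)]])
print('E S',[ray(S,*sc(p),46).round(1)[:2] for p in [(193,322),(318,410),(481,311),(355,235)]])
print('E D',[ray(D,*sd(p),46).round(1)[:2] for p in [(610,120),(490,70),(365,158),(490,213)]])
E
python3 m.py
```

```text
E nr [563.3 -81.   42.2]
E fr [655.1 -86.3  41.3]
E fl [659.3  33.4  42.1]
E nl [568.7  36.7  44.1]
plate nr [ 468.6 -108.7    7.5]
jawknobtop [529.4 112.7  63. ]
stopknob [696.7 158.9  70. ]
bottlecap [509.1 205.1  74.6]
fence bolt r [691.3 -82.4  36.2]
fence bolt m [693.6  16.8  36.6]
fence bolt l2 [695.1 116.5  36.1]
fence bolt l3 [696.5 216.5  36.5]
jaw bolt r [526.9  87.   41.6]
jaw bolt l [528.1 141.2  41.8]
jaw top nl 
stop top corner (near right) [626.5 151.8  38. ]
plate S nr,fr,fl [array([ 476.6, -111.6]), array([ 721.8, -116.1]), array([726.1, 238.9])]
plate D nr,nl,fl [array([ 464.7, -105.7]), array([469.8, 249.5]), array([713. , 247.2])]
E S [array([568.6, -83.8]), array([661.3, -89.1]), array([664.4,  30.8]), array([571.9,  35.4])]
E D [array([559.6, -77.4]), array([649. , -81.9]), array([653.7,  36.3]), array([566.2,  37.7])]
```

```bash
python3 -m jog '[[[0.655,0.97,0],[0,0,-0.06],-1],[[0.655,0.97,0],[0,0,-0.122],-1],[[0.655,0.97,0],[0,0,-0.122],-1]]' >/dev/null
for i in 1 2 3 4; do python3 -m jog '[[[0.655,0.97,0],[0,0,0],-1],[[0.655,0.97,0],[0,0,0],-1],[[0.655,0.97,0],[0,0,0],-1]]'; done | tail -1
python3 -m jog '[[[0.64,0.98,0],[0,0,0],-1],[[0.64,0.98,0],[0,0,0],-1],[[0.64,0.98,0],[0,0,0],-1],[[0.64,0.98,0],[0,0,0],-1]]'
python3 -c "
from h import *
s=read_state();print(s['clock'],s['position'],s['ee_rot'],s['contact_force']);save('wrist','w1')"
```

```text
grasp_force: 0.0
clock: 2.0
position: [539.4, -22.8, 230.4]
ee_rot: [0.008, 1.0, -0.0, -0.001]
contact_force: [-0.7, 0.3, -0.3]
gripper_width: 85.3
grasp_force: 0.0
2.0 [539.42081078 -22.81050985 230.40970484] [ 7.56879582e-03  9.99971089e-01 -8.31976704e-05 -7.26761196e-04] [-0.65603328  0.25651226 -0.30284959]
```

View pics/w1.png

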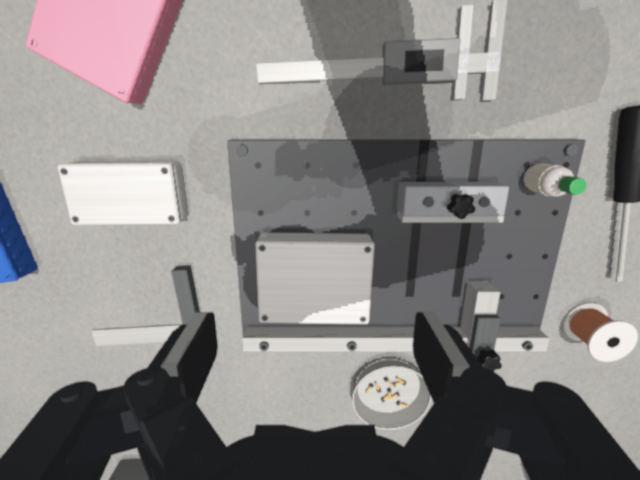

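The wrist view shows the enclosure nearly square to the plate, with top corners near (260,245), (372,243), (370,323) and (258,325). The fence face is at about row 338, the jaw at (402–508, 185–220) and the stop at (465–500, 282–340). The area behind the enclosure is free.

```bash
python3 -c "
from h import *
W=dict(np.load('pics/w1.npz')); print(-W['R'].T@W['t'])
for n,u,v,h in [('scrNR',262,247,46),('scrNL',370,247,46),('scrFL',365,318,46),('scrFR',261,320,46),('boltR',263,346,36),('boltM',351,346,36),('boltL',528,346,36),('plateNR',229,140,12),('plateNL',584,139,12),('jawbolt',428,202,42),('jawbolt2',484,202,42),('stopR',463,308,40),('stopknob',487,358,70),('smallNR',60,165,31),('squareend',182,268,16)]:
  print(n,ray(W,u,v,h).round(1),pt(W,u,v).round(1))
"
```

```text
[456.07181404 -21.76343476 372.83325137]
scrNR [570.5 -76.5  46. ] [570.4 -76.5  46.3]
scrNL [572.1  31.7  46. ] [572.   31.6  46.4]
scrFL [653.2  29.3  46. ] [653.5  29.4  45.4]
scrFR [654. -83.  46.] [653.9 -82.9  46.1]
boltR [694.1 -84.8  36. ] [691.  -83.9  40.5]
boltM [695.6  16.   36. ] [692.8  15.6  39.9]
boltL [698.5 218.5  36. ] [695.8 215.8  39.8]
plateNR [ 468.6 -107.9   12. ] [ 468.6 -108.3   10.5]
plateNL [472.9 246.6  12. ] [473.  248.2   9.9]
jawbolt [528.   86.9  42. ] [527.5  86.1  44.6]
jawbolt2 [528.8 141.2  42. ] [528.3 140.1  44.4]
stopR [646.  136.2  40. ] [661.4 149.   12.9]
stopknob [688.2 154.2  70. ] [688.6 154.5  69.5]
smallNR [ 488.7 -269.4   31. ] [ 488.8 -270.6   29.4]
squareend [ 604.6 -172.5   16. ] [ 606.8 -174.8   10.5]
```

```bash
for i in 1 2; do python3 -m jog '[[[0,0,-1],[0,0,0],-1],[[0,0,-1],[0,0,0],-1],[[0,0,-1],[0,0,0],-1]]'; done | tail -5
python3 -m jog '[[[0,0,-0.1],[0,0,0],-1],[[0,0,-0.16],[0,0,0],-1],[[0,0,-0.16],[0,0,0],-1],[[0,0,-0.16],[0,0,0],-1]]'
python3 -m jog '[[[0.05,0,0],[0,0,0],-1],[[0.1,0,0],[0,0,0],-1],[[0.15,0,0],[0,0,0],-1],[[0.2,0,0],[0,0,0],-1],[[0.25,0,0],[0,0,0],-1],[[0.28,0,0],[0,0,0],-1],[[0.31,0,0],[0,0,0],-1],[[0.31,0,0],[0,0,0],-1]]'
```

```text
position: [534.6, -26.2, 27.2]
ee_rot: [0.01, 1.0, -0.001, -0.006]
contact_force: [-1.2, -1.0, -0.2]
gripper_width: 85.6
grasp_force: 0.0
clock: 3.05
position: [539.9, -24.2, 17.3]
ee_rot: [0.009, 1.0, 0.0, 0.002]
contact_force: [0.0, -1.1, -0.7]
gripper_width: 85.2
grasp_force: 0.0
clock: 3.85
position: [570.4, -24.4, 15.2]
ee_rot: [0.009, 1.0, 0.0, 0.0]
contact_force: [-0.4, -1.0, -1.3]
gripper_width: 85.5
grasp_force: 0.2
```

```bash
for i in 1 2; do python3 -m jog '[[[0.01,0,0],[0,0,0],-1],[[0.02,0,0],[0,0,0],-1],[[0.03,0,0],[0,0,0],-1],[[0.04,0,0],[0,0,0],-1],[[0.04,0,0],[0,0,0],-1]]' | grep -E 'pos|force'; done; python3 -c "
from h import *
save('wrist','w2')"
```

```text
position: [574.0, -24.4, 15.3]
contact_force: [-1.6, -0.3, -0.5]
grasp_force: 0.5
position: [578.0, -24.4, 15.4]
contact_force: [-2.0, -0.1, -1.2]
grasp_force: 0.4
```

View pics/w2.png

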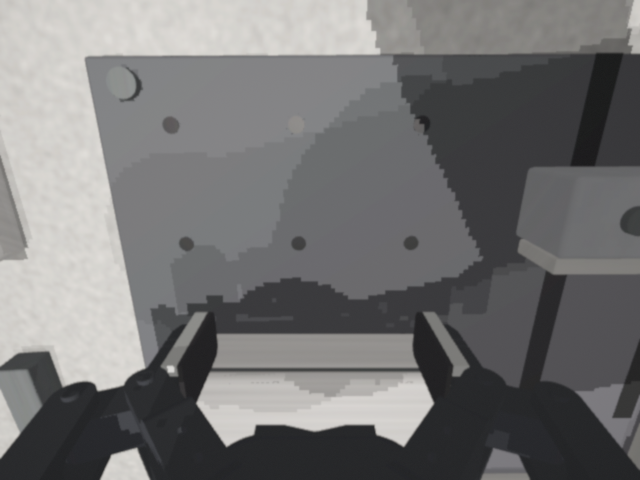

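Both finger pads (about 190,345 and 445,345) lie on the enclosure's near side, and the box sits square to the gripper. I'll go on until the fence stops it.

```bash
for i in 1 2 3; do python3 -m jog '[[[0.01,0,0],[0,0,0],-1],[[0.02,0,0],[0,0,0],-1],[[0.03,0,0],[0,0,0],-1],[[0.03,0,0],[0,0,0],-1]]' | grep -E 'pos|ontact_f'; done
```

```text
position: [578.9, -24.5, 15.3]
contact_force: [-5.4, 1.8, 4.0]
position: [578.8, -24.8, 15.0]
contact_force: [-12.6, 1.5, 8.2]
position: [578.8, -25.0, 14.7]
contact_force: [-17.7, 3.7, 12.3]
```

```bash
python3 -m jog '[[[-0.15,0,0],[0,0,0],-1],[[-0.38,0,0],[0,0,0],-1],[[-0.38,0,0.3],[0,0,0],-1],[[-0.38,0,0.8],[0,0,0],-1],[[-0.38,0,1],[0,0,0],-1],[[-0.38,0,1],[0,0,0],-1]]' | grep pos; python3 -c "
from h import *
print(read_state()['joints'])"
python3 -m jog '[[[0.1,-0.1,0],[0,0,0.07],0],[[0.2,-0.2,0],[0,0,0.14],0],[[0.3,-0.3,0],[0,0,0.21],0],[[0.4,-0.4,0],[0,0,0.28],0],[[0.5,-0.5,0],[0,0,0.35],0],[[0.6,-0.6,0],[0,0,0.42],0],[[0.7,-0.7,0],[0,0,0.49],0],[[0.87,-0.88,0],[0,0,0.56],0],[[0.87,-0.88,0],[0,0,0.63],0],[[0.87,-0.88,0],[0,0,0.7],0],[[0.87,-0.88,0],[0,0,0.75],0],[[0.87,-0.88,0],[0,0,0.75],0],[[0.87,-0.88,0],[0,0,0.75],0]]'; python3 -c "
from h import *
save('wrist','w3')"
```

```text
position: [552.4, -23.8, 120.0]
[ 2.50804014e-01  3.65945723e-01 -3.30678750e-01  1.53892643e-03
 -8.62650105e-01 -1.83934004e+00]
clock: 8.0
position: [635.8, -112.4, 114.6]
ee_rot: [-0.7, 0.714, 0.0, -0.0]
contact_force: [-0.2, 0.7, 0.8]
gripper_width: 42.9
grasp_force: 0.0
```

View pics/w3.png

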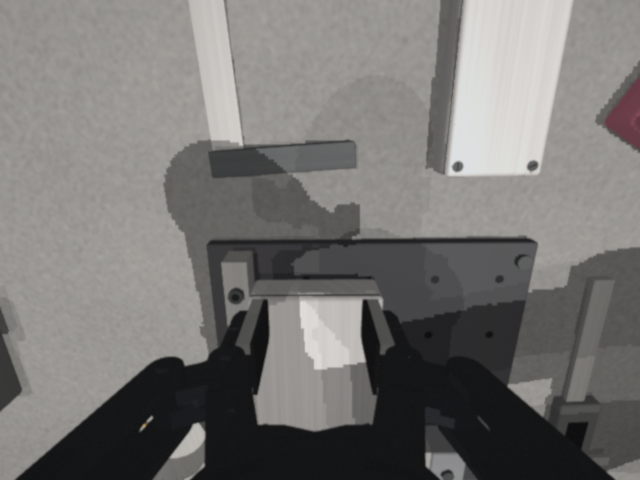

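Wrist view: the fence is at the left (235,295), and the box is flush with it. Its right end shows at rows 280–295, columns 252–382. The square (283,158) and the small box (500,90) are undisturbed.

```bash
python3 -c "
from h import *
W=dict(np.load('pics/w3.npz'))
for n,u,v,h in [('topL',252,296,46),('topR',383,297,46),('botL',256,280,12),('botR',378,280,12),('sq',350,160,16),('sm',455,170,31)]:
  print(n,ray(W,u,v,h).round(1))
"
python3 -m jog '[[[0,0,-0.4],[0,0,0],0],[[0,0,-0.8],[0,0,0],0],[[0,0,-0.96],[0,0,0],0],[[0,0,-0.96],[0,0,0],0],[[0,0,-0.96],[0,0,0],0]]'
```

```text
topL [679.1 -87.4  46. ]
topR [590.  -84.9  46. ]
botL [682.1 -83.7  12. ]
botR [587.4 -81.8  12. ]
sq [ 610.7 -173.5   16. ]
sm [ 544.6 -167.3   31. ]
clock: 8.55
position: [636.4, -112.4, 19.7]
ee_rot: [-0.701, 0.713, -0.0, 0.0]
contact_force: [0.2, 0.9, 0.6]
gripper_width: 42.9
grasp_force: 0.0
```

```bash
python3 -m jog '[[[0,0.08,0],[0,0,0],0],[[0,0.14,0],[0,0,0],0],[[0,0.2,0],[0,0,0],0],[[0,0.26,0],[0,0,0],0],[[0.01,0.32,0],[0,0,0],0],[[0.01,0.38,0],[0,0,0],0],[[0.01,0.44,0],[0,0,0],0],[[0.01,0.5,0],[0,0,0],0],[[0.01,0.56,0],[0,0,0],0],[[0.01,0.62,0],[0,0,0],0],[[0.01,0.68,0],[0,0,0],0],[[0.01,0.74,0],[0,0,0],0],[[0.01,0.8,0],[0,0,0],0],[[0.02,0.86,0],[0,0,0],0],[[0.02,0.92,0],[0,0,0],0],[[0.02,0.96,0],[0,0,0],0],[[0.02,1,0],[0,0,0],0],[[0.02,1,0],[0,0,0],0]]'
python3 -m jog '[[[0,0.03,0],[0,0,0],0],[[0,0.06,0],[0,0,0],0],[[0,0.09,0],[0,0,0],0],[[0,0.12,0],[0,0,0],0],[[0,0.15,0],[0,0,0],0],[[0,0.18,0],[0,0,0],0],[[0,0.18,0],[0,0,0],0]]'
```

```text
clock: 10.35
position: [637.7, -11.5, 19.1]
ee_rot: [-0.701, 0.713, 0.0, 0.0]
contact_force: [0.9, -0.5, -0.6]
gripper_width: 43.0
grasp_force: 0.0
clock: 11.05
position: [637.9, 6.3, 19.4]
ee_rot: [-0.701, 0.713, -0.0, 0.0]
contact_force: [-0.0, 0.6, -0.3]
gripper_width: 42.7
grasp_force: 0.0
```

```bash
python3 -c "
from h import *
save('scene','s2',(250,180,450,330),4)"
```

```text
(no output)
```

View pics/s2.png

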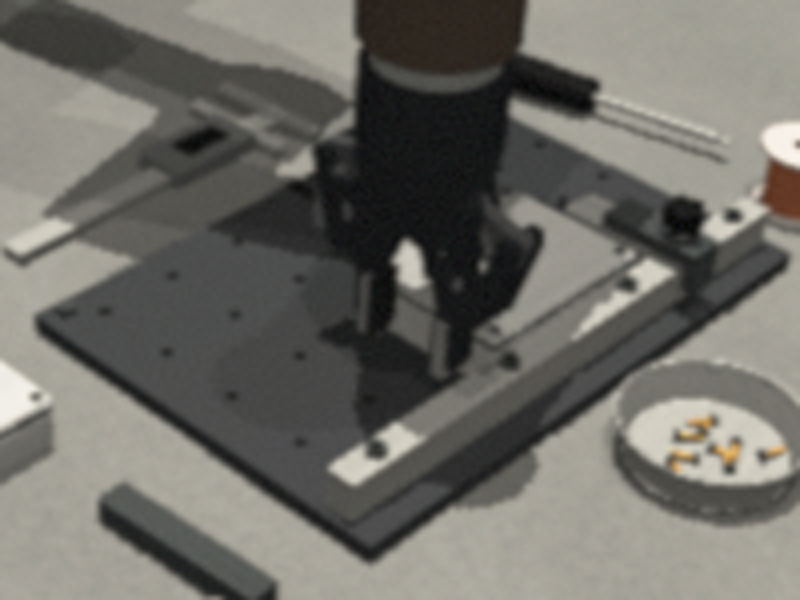

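The box has travelled along the fence. Its far-left corner is at about (645,250), just short of the stop block (600,205). Creep on until the stop bears.

```bash
for i in 1 2 3 4 5; do python3 -m jog '[[[0,0.02,0],[0,0,0],0],[[0,0.04,0],[0,0,0],0],[[0,0.04,0],[0,0,0],0]]' | grep -E 'pos|ontact_f'; done
```

```text
position: [637.9, 9.8, 19.5]
contact_force: [0.3, 0.0, -0.3]
position: [637.9, 13.8, 19.5]
contact_force: [0.5, -1.4, 0.4]
position: [637.8, 17.9, 19.4]
contact_force: [-0.1, -0.6, 1.4]
position: [637.7, 19.0, 19.4]
contact_force: [1.1, -11.9, 1.4]
position: [637.4, 19.1, 19.5]
contact_force: [3.6, -23.8, 0.8]
```

```bash
python3 -m jog '[[[0,-0.2,0],[0,0,0],0],[[0,-0.45,0],[0,0,0],0],[[0,-0.45,0.3],[0,0,0],0],[[0,-0.45,0.7],[0,0,0],0],[[0,-0.45,1],[0,0,0],0],[[0,-0.45,1],[0,0,0],0]]' | grep pos
python3 -m jog '[[[-0.1,0.1,0],[0,0,-0.07],0],[[-0.2,0.2,0],[0,0,-0.14],0],[[-0.3,0.3,0],[0,0,-0.21],0],[[-0.4,0.4,0],[0,0,-0.28],0],[[-0.5,0.5,0],[0,0,-0.35],0],[[-0.6,0.6,0],[0,0,-0.42],0],[[-0.77,0.66,0],[0,0,-0.49],0],[[-0.77,0.66,0],[0,0,-0.56],0],[[-0.77,0.66,0],[0,0,-0.63],0],[[-0.77,0.66,0],[0,0,-0.7],0],[[-0.77,0.66,0],[0,0,-0.75],0],[[-0.77,0.66,0],[0,0,-0.75],0]]' | grep pos
python3 -m jog '[[[-0.4,0.33,0],[0,0,0],0],[[-0.77,0.66,0],[0,0,0],0],[[-0.77,0.66,0],[0,0,0],0],[[-0.77,0.66,0],[0,0,0],0]]'
python3 -c "
from h import *
save('wrist','w4')"
```

```text
position: [641.0, -18.6, 124.7]
position: [560.2, 47.0, 118.5]
clock: 14.8
position: [483.2, 113.6, 119.4]
ee_rot: [0.007, 1.0, 0.0, 0.0]
contact_force: [0.5, 0.1, -0.4]
gripper_width: 43.0
grasp_force: 0.0
```

View pics/w4.png

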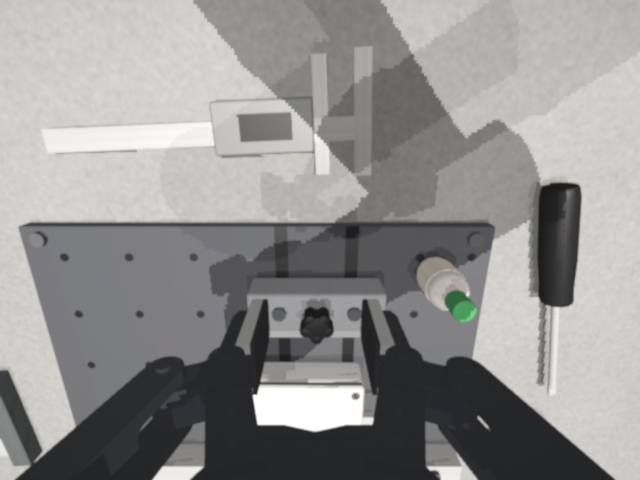

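The jaw is centred under the tool (317,300), and its rear strip at row 285 is clear. The bottle (445,285) is well outside the fingers.

```bash
python3 -m jog '[[[0,0,-0.4],[0,0,0],0],[[0,0,-0.8],[0,0,0],0],[[0,0,-0.96],[0,0,0],0],[[0,0,-0.96],[0,0,0],0],[[0,0,-0.96],[0,0,0],0]]' | grep -E 'pos|ontact_f'
python3 -m jog '[[[0.05,0,0],[0,0,0],0],[[0.1,0,0],[0,0,0],0],[[0.14,0,0],[0,0,0],0],[[0.18,0,0],[0,0,0],0],[[0.22,0,0],[0,0,0],0],[[0.26,0,0],[0,0,0],0],[[0.3,-0.01,0],[0,0,0],0],[[0.34,-0.01,0],[0,0,0],0],[[0.38,-0.01,0],[0,0,0],0],[[0.42,-0.01,0],[0,0,0],0],[[0.46,-0.01,0],[0,0,0],0],[[0.5,-0.01,0],[0,0,0],0],[[0.54,-0.01,0],[0,0,0],0],[[0.54,-0.01,0],[0,0,0],0]]' | grep -E 'pos|ontact_f'
for i in 1 2 3 4; do python3 -m jog '[[[0.02,0,0],[0,0,0],0],[[0.04,0,0],[0,0,0],0],[[0.04,0,0],[0,0,0],0]]' | grep -E 'pos|ontact_f'; done
```

```text
position: [484.9, 112.2, 23.3]
contact_force: [0.7, 0.5, -0.1]
position: [538.5, 111.5, 23.2]
contact_force: [-1.3, -0.8, -0.6]
position: [541.9, 111.5, 23.2]
contact_force: [-2.7, -0.7, -0.2]
position: [545.0, 111.4, 23.2]
contact_force: [-6.1, -0.7, 2.3]
position: [545.0, 111.1, 23.0]
contact_force: [-15.8, 4.0, 8.8]
position: [545.0, 110.7, 22.7]
contact_force: [-24.4, 8.2, 16.0]
```

The jaw stopped at 545.0, which agrees with the enclosure's near face as measured in the fence push. Next I'll back off and check the stop contact again from the right.

```bash
python3 -m jog '[[[-0.1,0,0],[0,0,0],0],[[-0.4,0,0],[0,0,0],0],[[-0.4,0,0.3],[0,0,0],0],[[-0.4,0,0.7],[0,0,0],0],[[-0.4,0,1],[0,0,0],0],[[-0.4,0,1],[0,0,0],0]]' | grep pos
python3 -m jog '[[[0.1,-0.1,0],[0,0,0.07],0],[[0.2,-0.2,0],[0,0,0.14],0],[[0.3,-0.3,0],[0,0,0.21],0],[[0.4,-0.4,0],[0,0,0.28],0],[[0.5,-0.5,0],[0,0,0.35],0],[[0.62,-0.62,0],[0,0,0.42],0],[[0.62,-0.62,0],[0,0,0.49],0],[[0.62,-0.62,0],[0,0,0.56],0],[[0.62,-0.62,0],[0,0,0.63],0],[[0.62,-0.62,0],[0,0,0.7],0],[[0.62,-0.62,0],[0,0,0.75],0],[[0.62,-0.62,0],[0,0,0.75],0]]' | grep pos
python3 -m jog '[[[0.35,-0.35,0],[0,0,0],0],[[0.62,-0.62,0],[0,0,0],0],[[0.62,-0.62,0],[0,0,0],0],[[0.62,-0.62,0],[0,0,0],0]]'
```

```text
position: [518.6, 113.7, 128.9]
position: [576.8, 49.8, 123.1]
clock: 20.15
position: [638.3, -13.1, 122.5]
ee_rot: [-0.7, 0.715, 0.0, 0.0]
contact_force: [0.0, -0.5, -0.2]
gripper_width: 42.7
grasp_force: 0.0
```

```bash
python3 -m jog '[[[0,0,-0.4],[0,0,0],0],[[0,0,-0.8],[0,0,0],0],[[0,0,-1],[0,0,0],0],[[0,0,-1],[0,0,0],0],[[0,0,-1],[0,0,0],0]]' | grep -E 'pos|ontact_f'
python3 -m jog '[[[0,0.1,0],[0,0,0],0],[[0,0.2,0],[0,0,0],0],[[0,0.25,0],[0,0,0],0],[[0,0.28,0],[0,0,0],0],[[0,0.28,0],[0,0,0],0]]' | grep -E 'pos|ontact_f'
for i in 1 2 3; do python3 -m jog '[[[0,0.02,0],[0,0,0],0],[[0,0.04,0],[0,0,0],0],[[0,0.04,0],[0,0,0],0]]' | grep -E 'pos|ontact_f'; done
```

```text
position: [638.1, -11.7, 23.9]
contact_force: [0.6, 0.1, 1.3]
position: [637.9, 16.3, 23.7]
contact_force: [-0.2, -0.9, -0.0]
position: [637.7, 18.9, 23.3]
contact_force: [0.3, -2.3, 0.6]
position: [637.3, 19.0, 23.4]
contact_force: [1.5, -15.5, 1.0]
position: [637.0, 19.2, 23.5]
contact_force: [3.7, -28.4, 0.4]
```

The stop contact is at the same place (19.1). Retreat and take a last look.

```bash
python3 -m jog '[[[0,-0.15,0],[0,0,0],0],[[0,-0.45,0],[0,0,0],0],[[0,-0.45,0.3],[0,0,0],0],[[0,-0.45,0.7],[0,0,0],0],[[0,-0.45,1],[0,0,0],0],[[0,-0.45,1],[0,0,0],0]]' | grep pos
for i in 1 2; do python3 -m jog '[[[-0.5,-0.5,0.4],[0,0,0],0],[[-0.8,-1,0.7],[0,0,0],0],[[-0.8,-1,0.7],[0,0,0],0],[[-0.8,-1,0.7],[0,0,0],0],[[-0.8,-1,0.7],[0,0,0],0]]' ; done | tail -5
python3 -c "
from h import *
save('side','d2',(160,190,410,378),3.2)"
```

```text
position: [641.1, -16.9, 129.0]
position: [477.9, -217.0, 262.5]
ee_rot: [-0.701, 0.714, 0.001, 0.0]
contact_force: [0.5, 0.3, 0.0]
gripper_width: 42.6
grasp_force: 0.0
```

View pics/d2.png

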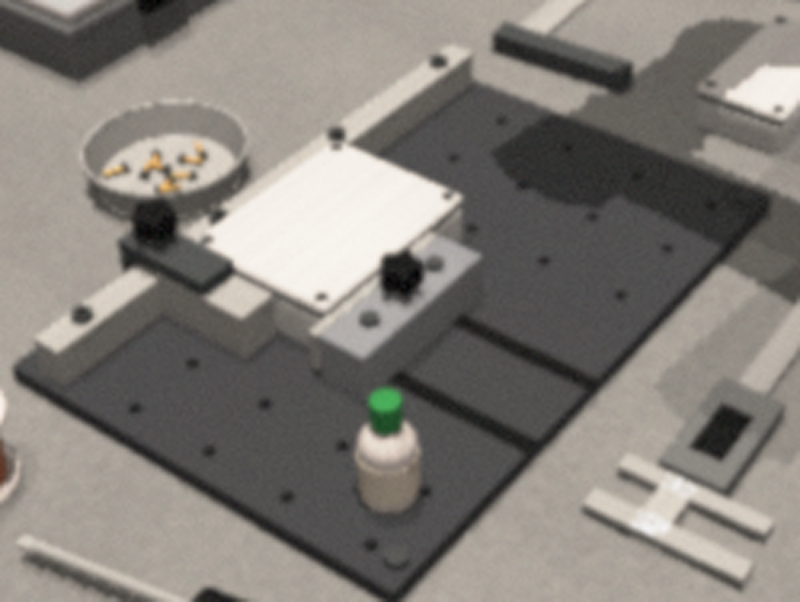

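The box is flat on the fence, its left end is at the stop (270,320), and the jaw is against its near side (400,290). The bystanders in view haven't moved.

```bash
python3 -c "
from bench import *
print(job_done())"
```

```text
the job is handed in; nothing more can be done
None
```

The enclosure is flat against the fence and up against the end stop, the jaw rests on its near side, and the job is handed in; no verdict came back, but the contact forces and the last picture agree.

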